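# Turn the table cooker up by four clicks

### The arm

A 6-joint arm with a two-finger parallel gripper is mounted at the origin on the work surface. World frame = base frame: x ahead of the robot, y to its left, z up, the work surface at z = 0. Lengths are in m, angles in rad, forces in N, time in s.
With the tool pointing down it reaches from about 0.325 to 0.75 m from the base axis. Payload 7.6 kg.
Tool frame: the origin (TCP) lies on the centre line of the jaws, within the pads' length; the fingertips stand 19 mm ahead of it and the grasp point (between the pads) is the TCP; z points along the fingers, y is the direction in which the jaws open and shut (so a half turn about z gives the same grasp; the last joint's range is limited). The gripper opens to 85 mm and grips with 20 to 120 N. Pads are 22 mm wide; open, the fingers measure 114 mm over their backs; the gripper's body (76 mm by 85 mm) begins 54 mm behind the grasp point. The pads swing forward as they close: fully open they stand 13 mm farther back than shut.
Start: joints at [1.135, 0.052, 1.401, -0, 1.689, -0.07], TCP at [0.188, 0.49, 0.25] pointing down, gripper open.
Joint ranges: [-2.9, 2.9], [-0.91, 2.17], [0.12, 2.37], [-1.06, 4.2], [0.26, 2.73], [-2.93, 2.93]. Speed limits (rad/s): [2.57, 2.57, 3.01, 3.14, 3.14, 3.14].

### API

Orientations are given as [roll, pitch, yaw] about the fixed x, y, z axes, in that order (R = Rz(yaw) Ry(pitch) Rx(roll)).
In Python, from workcell import robot, viewer gives the robot as it stands. The module is installed in compiled form; this text tells all that it offers.
- The arm moves only by the tool jog_arm, never from a script. Its argument "plan" is a list of rows, each an object with "dp": the shift along the tool's x, y, z in m, a list of three; "roll": the turn about the tool's z in rad. In form: [{"dp": [dx, dy, dz], "roll": roll}, ...]. A call has 1 to 12 rows; each row shifts and turns the pose as measured when the row begins, along the tool's axes as they then stand; what a row does not reach is not made up. A row lasts 1/12 s, in which the tool goes at most 41.7 mm and 7.16 degrees, less where a joint would pass 70% of its speed; a pose out of reach is approached as far as the arm can. A call is refused whole if a number of a shift passes 0.0417 or a number of a turn 0.125, either way. A call with a gripper value outside its range is refused whole. "claw" is the finger opening in m, from 0 to 0.0854, set as the call begins (left out, the last holds). The fingers move at their own pace and stop on an object; "force" is the grip in N (left out, the last holds). Time passes only in rows, so rows that do not move let the fingers close. It gives the time, the measured TCP pose, the force and the opening at its end, in the units of the state.
- robot.state(): the state, without advancing time (a new reading comes with each control period).
- viewer.read_camera(name): name is "side" or "top" or "wrist"; returns (picture, depth): 420x560x3 uint8, red, green, blue; 420x560 float32, m along the optical axis (not along the pixel's ray), 0 where there is no reading.
- viewer.calibration(name): a dict with "fovy" (degrees; the focal length in pixels is half the picture's height over the tangent of half this angle, whatever the lens; pixels are square), "cx", "cy" (the principal point, pixels), "T" (4x4, takes a point from camera to world coordinates); the wrist camera has in their place "mount" (4x4, takes a point from camera to tool coordinates, whose origin is the TCP and whose axes are the flange's). Camera axes: x right, y down, z forward; pixel columns grow to the right and rows downward; lengths in m; the calibration is good to about 2 mm. A picture is of the moment at which its call begins: read the wrist's pose just before it. calibration takes no time and is no camera call.
- robot.finish_job(): hands the job in, once; it reports no verdict.
The state is a dict: "time_s": time; "joints": joint angles; "dq": joint speeds; "joint_torque": joint torques, N m; "tcp_pos": TCP position; "ee_rot": TCP orientation; "ft_force": force on the tool from outside, world axes, zero at the start; "moment": the same for the moment, N m; "opening": finger opening in m.
Only numpy, scipy, OpenCV 4.12 (cv2) and the standard library are available. Lean on these libraries where they do the work, as an engineer would, in place of code of your own. Each camera call takes 0.05 s, during which the arm holds its last target. There are 200 camera calls.

### The job

Turn the heat dial of the table cooker clockwise (seen from above) by exactly four clicks from where it stands, one click after another, by pushing the side of its grip bar with a fingertip. Do not pinch the bar, do not turn the dial backwards or past the fourth click, and leave the pot, cups and bottle cap where they are. Finish with the dial resting in its fourth click and the hand clear.

Things in the scene. Friction and masses are not known exactly. Their poses are not given: they have to be found in the camera images.
- cooker: Fixed induction cooker, a steel box 350 mm (x) by 300 mm (y), with a black glass cooking zone on its far (+x) part and a bare steel control strip, top 60 mm above the table, along its near (-x) edge. Origin: centre of its underside, on the table. Top of the glass: 64 mm.
- dial_base: Fixed round aluminium plate under the dial, 78 mm across and 4 mm thick, on the cooker's control strip. Origin: centre of its underside, on the dial's vertical axis, 60 mm above the table. Its x axis is where the dial's pointer end points when joint dial is 0.
- dial_mid (a point): Centre of the dial's grip bar, on the dial's axis; turns with the dial. The dial is a grey disc 68 mm across whose top is 10 mm below this point (72 mm above the table), with a straight upright black grip bar through the centre: 66 mm long (this frame's x), 14 mm thick (y) and with its top 13 mm above this point (95 mm above the table). +x is the pointer end, which has a short white line on top. The bar is otherwise symmetrical and may be pushed at either end.
- dial (a joint): Angle of the dial in rad, 0 at the start, growing clockwise seen from above. It has a click stop every 30 degrees (0.524 rad), at the start as well. Pushed past half-way (15 degrees), it snaps ahead by itself into the next stop and stays there; let go before, it falls back. Up to about 0.07 N m is needed to pass from one click to the next (about 3 N at 24 mm from the axis). End stops: two clicks back and seven clicks ahead of the start.
- dial_left: Left flank of the grip bar (on the +y side of point dial_mid): a flat face 58 mm long and 18 mm high. Origin 5.5 mm from the bar's mid-plane; the face is 7 mm from it. A clockwise push at the pointer end bears on this flank.
- dial_right: Right flank of the grip bar (-y side of point dial_mid), the mirror image. A clockwise push at the end opposite to the pointer bears on this flank.
- pot: Low open steel pot, 170 mm across and 55 mm high, with two side handles towards the left and right of the cooker, loose on the cooker's glass. Origin: centre of its underside. Bystander.
- cup: White cup, 76 mm across the rim and 85 mm high, loose on the table on the left (+y) of the cooker. Origin: centre of its underside. Bystander.
- cup_stack: Stack of upturned white cups, 82 mm across and 125 mm high, loose on the table on the left (+y) of the cooker, farther from the robot than the cup. Origin: centre of its underside. Bystander.
- cap: Blue bottle cap, 40 mm across and 16 mm high, loose on the table on the right (-y) of the cooker. Origin: centre of its underside. Bystander.

How it is judged:
By the outcome, as a careful person would: the job done as asked, in the order asked, and still so for the second after the job is handed in, with the robot touching nothing.
It also fails if it takes over 48 s, if anything falls off the work surface, if the arm or the gripper's body presses on something with over 40 N, if the wrist force passes 120 N, or if a joint passes its speed limit or range.

## Working session

There is one attempt and no reset: what is moved stays moved. The work goes in short steps, Python scripts to look and compute and a tool call to move; the robot and the scene stay as the last step left them, time stands still between calls to the robot, and variables do not carry over. Pictures are saved under pics/ and viewed, about 8 in all and at most 12, crops included, and the job is handed in when it is done.

Besides the shell and the picture viewer there is one more tool, called by a JSON object that holds its "method" and its "body". jog_arm: Moves the arm, as the interface text tells. Its arguments: {"type":"object","properties":{"plan":{"type":"array","items":{"type":"object","properties":{"dp":{"type":"array","items":{"type":"number"}},"roll":{"type":"number"}}}},"claw":{"type":"number"},"force":{"type":"number"}},"required":["plan"]}

```bash
mkdir -p pics; cat > h.py <<'E'
import numpy as np, cv2
from workcell import robot, viewer
from scipy.spatial.transform import Rotation as R
def cam(name):
    s=robot.state(); c=viewer.calibration(name)
    p,d=viewer.read_camera(name)
    if 'T' in c: T=np.array(c['T'])
    else:
        W=np.eye(4); W[:3,:3]=R.from_euler('xyz',s['ee_rot']).as_matrix(); W[:3,3]=s['tcp_pos']; T=W@np.array(c['mount'])
    return p,d,c,T
def f(c): return 210/np.tan(np.radians(c['fovy'])/2)
def onplane(u,v,z,c,T):
    r=T[:3,:3]@np.array([(u-c['cx'])/f(c),(v-c['cy'])/f(c),1.]); o=T[:3,3]
    return o+r*(z-o[2])/r[2]
def proj(P,c,T):
    q=T[:3,:3].T@(np.array(P)-T[:3,3]); return q[:2]/q[2]*f(c)+[c['cx'],c['cy']]
def save(n,p): cv2.imwrite(f'pics/{n}.png',cv2.cvtColor(p,cv2.COLOR_RGB2BGR))
E
python3 - <<'E'
from h import *
s=robot.state(); print(s)
for n in('top','side'):
    p,d,c,T=cam(n); save(n+'0',p); np.savez(n+'0.npz',p=p,d=d,T=T); print(n,c)
E
```

```text
{'time_s': 0.0, 'joints': array([ 1.13468903e+00,  5.28451633e-02,  1.40174500e+00, -7.81942633e-06,
        1.68861936e+00, -7.02491225e-02]), 'dq': array([ 3.78146621e-04,  7.83853308e-04, -3.27894119e-05,  1.26263001e-03,
        2.16913859e-03,  7.89687340e-04]), 'joint_torque': array([ 1.83938879e-03, -3.81677377e+01, -3.60188591e+01,  8.01522287e-05,
        6.25379733e-03, -2.16899165e-07]), 'tcp_pos': array([0.18765545, 0.49001513, 0.24945778]), 'ee_rot': array([-3.13997922e+00, -1.05743377e-04,  2.77573348e+00]), 'ft_force': array([-0.73117153, -0.6051667 , -0.44337039]), 'moment': array([ 0.03478597,  0.00769229, -0.00167799]), 'opening': 0.08551282189745094}
top {'fovy': 47.763399790417544, 'cx': 276.2522523686497, 'cy': 204.8511643286329, 'T': array([[-0.0144148 , -0.98649334,  0.1631659 ,  0.49004351],
       [-0.99934484,  0.01963166,  0.03040554,  0.02963113],
       [-0.03319808, -0.16262071, -0.98613001,  1.06160343],
       [ 0.        ,  0.        ,  0.        ,  1.        ]])}
side {'fovy': 53.298313650307946, 'cx': 277.5333757296335, 'cy': 208.95930841910032, 'T': array([[ 0.88609656, -0.30140438,  0.3521197 ,  0.33048746],
       [-0.46347269, -0.56782435,  0.68027096, -0.58552549],
       [-0.00509451, -0.76598362, -0.6428399 ,  0.70852384],
       [ 0.        ,  0.        ,  0.        ,  1.        ]])}
```

View pics/top0.png

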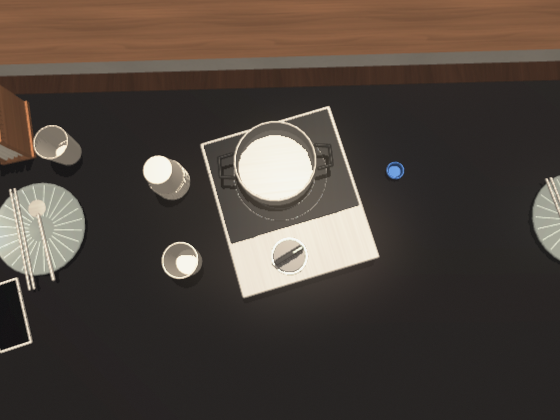

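View pics/side0.png

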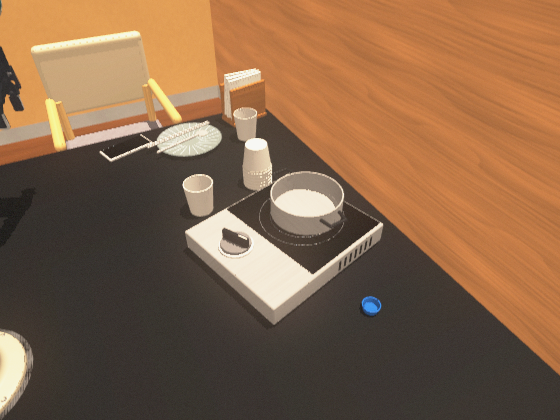

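The top view shows the dial at about (289,256), with its bar running from (274,264) to (301,249) and a white mark at the upper-right end. The side view shows the dial at (235,242), also with the white mark on the right.

```bash
python3 - <<'E'
from h import *
for n,box in(('top',(265,310,232,280)),('side',(210,260,220,260))):
    z=np.load(n+'0.npz');p=z['p'];c=viewer.calibration(n);T=z['T']
    x0,x1,y0,y1=box
    g=cv2.cvtColor(p,cv2.COLOR_RGB2GRAY)[y0:y1,x0:x1]
    m=(g<80).astype(np.uint8)
    k,l,st,ce=cv2.connectedComponentsWithStats(m)
    for i in range(1,k):
        if st[i,4]<15: continue
        ys,xs=np.nonzero(l==i); (cx,cy),(w,h),a=cv2.minAreaRect(np.c_[xs,ys].astype(np.float32))
        print(n,st[i],cx+x0,cy+y0,w,h,a,onplane(cx+x0,cy+y0,.092,c,T), 'mean',ce[i]+[x0,y0])
        b=cv2.boxPoints(((cx,cy),(w,h),a))
        for q in b: print('   ',onplane(q[0]+x0,q[1]+y0,.095,c,T)[:2])
    cr=cv2.resize(p[y0-5:y1+5,x0-5:x1+5],None,fx=8,fy=8,interpolation=cv2.INTER_CUBIC); 
    save(n+'_crop',cr)
    d=z['d'][y0:y1,x0:x1]
    vv,uu=np.mgrid[y0:y1,x0:x1]; F=f(c)
    P=np.stack([(uu-c['cx'])/F*d,(vv-c['cy'])/F*d,d],-1)@T[:3,:3].T+T[:3,3]
    hi=(P[...,2]>.085)&(P[...,2]<.105); Q=P[hi]
    print('bar pts',hi.sum(),Q.mean(0),np.percentile(Q[:,2],[10,50,90]))
    (u,s,vt)=np.linalg.svd(Q[:,:2]-Q[:,:2].mean(0),full_matrices=False); t=(Q[:,:2]-Q[:,:2].mean(0))@vt.T
    print('dir',vt[0],np.degrees(np.arctan2(vt[0,1],vt[0,0])),t.min(0),t.max(0),'mid',Q[:,:2].mean(0)+(t.max(0)+t.min(0))/2@vt)
E
python3 -c "
import cv2,numpy as np
a=cv2.imread('pics/top_crop.png');b=cv2.imread('pics/side_crop.png');b=cv2.resize(b,(int(b.shape[1]*a.shape[0]/b.shape[0]),a.shape[0]));o=np.hstack([a,b]);s=800/o.shape[1];cv2.imwrite('pics/crops.png',cv2.resize(o,None,fx=s,fy=s))" 
```

```text
bar pts 216 [0.54752538 0.03491899 0.09389986] [0.09001635 0.09444391 0.09687507]
dir [-0.50961787  0.86040085] 120.63837954308057 [-0.03230639 -0.00724497] [0.03270604 0.00688646] mid [0.54757778 0.03518227]
side [ 32   0  18  13 125] 253.20000457763672 222.4000005722046 20.80000114440918 9.600000381469727 36.869895935058594 [0.59932609 0.0511785  0.092     ] mean [253.328 224.112]
    [0.57948831 0.06691242]
    [0.60162704 0.08480532]
    [0.61629754 0.02950219]
    [0.59460372 0.01333889]
side [ 13  10  26  18 203] 235.1404094696045 238.29109573364258 28.966203689575195 8.524340629577637 24.443954467773438 [0.54416325 0.0233875  0.092     ] mean [235.10837438 238.86206897]
    [0.51765186 0.04119274]
    [0.53338278 0.06028256]
    [ 5.68300379e-01 -1.03402290e-04]
    [ 0.55236744 -0.01740087]
bar pts 193 [0.54699443 0.03184902 0.09251752] [0.08723662 0.0934749  0.09599989]
dir [ 0.51181706 -0.85909446] -59.21506089225943 [-0.03461887 -0.00796359] [0.03090103 0.00486027] mid [0.54737602 0.03424017]
```

View pics/crops.png

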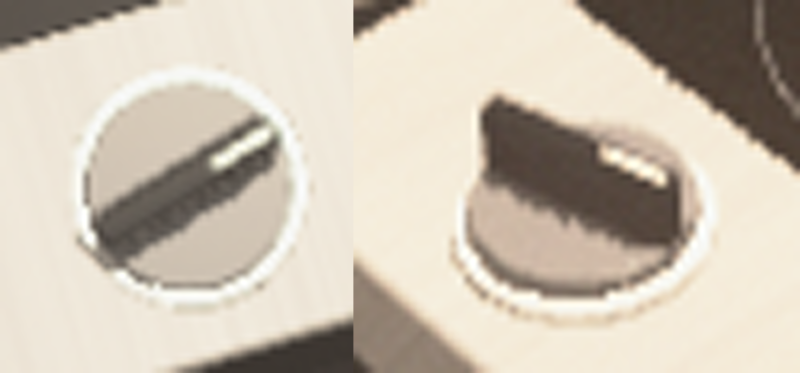

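The crops confirm the pointer end is the lower-right end in world terms. Bar centre is about (0.547, 0.035) and the pointer is at -59.4°, with both views agreeing to 1.5 mm and 1.4°. I'll push the opposite end on its right flank, which is the robot's side and away from the pot. First I shut the fingers and turn the tool so that tool y is along the push.

{"method": "jog_arm", "body": {"plan": [{"dp":[0,0,0],"roll":0.112},{"dp":[0,0,0],"roll":0.112},{"dp":[0,0,0],"roll":0.112},{"dp":[0,0,0],"roll":0.112},{"dp":[0,0,0],"roll":0.112},{"dp":[0,0,0],"roll":0.112}], "claw": 0, "force": 40}}

```text
time_s: 0.6
tcp_pos: [0.1872, 0.4891, 0.2463]
ee_rot: [-3.135, 0.005, 2.076]
ft_force: [-0.3, -0.3, -0.6]
opening: 0.0123
```

```bash
cat >> h.py <<'E'
def delta(target,yawdeg):
    s=robot.state(); M=R.from_euler('xyz',s['ee_rot'])
    print('t %.2f'%s['time_s'],'pos',s['tcp_pos'].round(4),'rot',s['ee_rot'].round(3),'F',s['ft_force'].round(1),'op',round(s['opening'],4))
    print('dp tool',M.inv().apply(np.array(target)-s['tcp_pos']).round(4),'roll',round((np.degrees(s['ee_rot'][2])-yawdeg)*np.pi/180,3))
MID=np.array([.5475,.0348]); PT=-59.6
def goal(k,gap,r=.024,h=.0145,z=.100):
    'TCP for dial turned k degrees, finger gap from right flank near the tail end'
    a=np.radians(PT-k); u=np.array([np.cos(a),np.sin(a)]); n=np.array([-u[1],u[0]])
    return np.r_[MID-r*u-(.007+h+gap)*n,z], PT-k+180
E
python3 - <<'E'
from h import *
t,y=goal(0,.015,z=.25); print(t,y); delta(t,y); print(viewer.calibration('wrist'))
E
```

```text
[0.50387344 0.0370301  0.25      ] 120.4
t 0.60 pos [0.1872 0.4891 0.2463] rot [-3.135  0.005  2.076] F [-0.3 -0.3 -0.6] op 0.0123
dp tool [-0.5489  0.0581 -0.0015] roll -0.025
{'fovy': 58.407584070366575, 'cx': 283.7329184212966, 'cy': 211.80131386619223, 'mount': array([[ 2.95079856e-04, -9.46017028e-01, -3.24116793e-01,
         8.36741867e-02],
       [ 9.99999749e-01,  4.87855791e-04, -5.13518913e-04,
        -7.72761212e-04],
       [ 6.43919891e-04, -3.24116560e-01,  9.46016935e-01,
        -1.24206863e-01],
       [ 0.00000000e+00,  0.00000000e+00,  0.00000000e+00,
         1.00000000e+00]])}
```

{"method": "jog_arm", "body": {"plan": [{"dp":[-0.04,0.0042,0],"roll":-0.025},{"dp":[-0.04,0.0042,0]},{"dp":[-0.04,0.0042,0]},{"dp":[-0.04,0.0042,0]},{"dp":[-0.04,0.0042,0]},{"dp":[-0.04,0.0042,0]},{"dp":[-0.04,0.0042,0]},{"dp":[-0.04,0.0042,0]},{"dp":[-0.04,0.0042,0]},{"dp":[-0.04,0.0042,0]},{"dp":[-0.04,0.0042,0]},{"dp":[-0.04,0.0042,0]}]}}

```text
schema error: expected keys dp, roll
```

```bash
python3 - <<'E'
from h import *
t,y=goal(0,.015,z=.25); delta(t,y)
E
```

```text
t 0.60 pos [0.1872 0.4891 0.2463] rot [-3.135  0.005  2.076] F [-0.3 -0.3 -0.6] op 0.0123
dp tool [-0.5489  0.0581 -0.0015] roll -0.025
```

{"method": "jog_arm", "body": {"plan": [{"dp":[-0.04,0.0042,0],"roll":-0.025},{"dp":[-0.04,0.0042,0],"roll":0},{"dp":[-0.04,0.0042,0],"roll":0},{"dp":[-0.04,0.0042,0],"roll":0},{"dp":[-0.04,0.0042,0],"roll":0},{"dp":[-0.04,0.0042,0],"roll":0},{"dp":[-0.04,0.0042,0],"roll":0},{"dp":[-0.04,0.0042,0],"roll":0},{"dp":[-0.04,0.0042,0],"roll":0},{"dp":[-0.04,0.0042,0],"roll":0},{"dp":[-0.04,0.0042,0],"roll":0},{"dp":[-0.04,0.0042,0],"roll":0}]}}

```text
time_s: 1.6
tcp_pos: [0.4734, 0.0864, 0.2423]
ee_rot: [-3.127, 0.005, 2.104]
ft_force: [1.7, 0.8, 0.4]
opening: 0.0002
```

```bash
python3 - <<'E'
from h import *
t,y=goal(0,.015,z=.25); delta(t,y)
E
```

```text
t 1.60 pos [0.4734 0.0864 0.2423] rot [-3.127  0.005  2.104] F [1.7 0.8 0.4] op 0.0002
dp tool [-0.0581  0.001  -0.0074] roll 0.003
```

{"method": "jog_arm", "body": {"plan": [{"dp":[-0.03,0,0],"roll":0},{"dp":[-0.027,0,0],"roll":0},{"dp":[0,0,0.03],"roll":0},{"dp":[0,0,0.03],"roll":0},{"dp":[0,0,0.03],"roll":0},{"dp":[0,0,0],"roll":0}]}}

```text
time_s: 2.1
tcp_pos: [0.5058, 0.0243, 0.1482]
ee_rot: [-3.126, 0.007, 2.092]
ft_force: [-0.8, 0.4, -0.8]
opening: 0.0001
```

```bash
python3 - <<'E'
from h import *
t,y=goal(0,.015,z=.10); delta(t,y)
p,d,c,T=cam('wrist'); 
for q in [np.r_[MID,.095], np.r_[MID+.033*np.array([np.cos(np.radians(PT)),np.sin(np.radians(PT))]),.095], np.r_[MID-.033*np.array([np.cos(np.radians(PT)),np.sin(np.radians(PT))]),.095]]:
    uv=proj(q,c,T); print(uv.round(1)); cv2.circle(p,tuple(int(v) for v in uv),3,(255,0,0),1)
save('w1',p)
E
```

```text
t 2.10 pos [0.5058 0.0243 0.1482] rot [-3.126  0.007  2.092] F [-0.8  0.4 -0.8] op 0.0001
dp tool [0.0123 0.0054 0.0481] roll -0.009
[365.5 273.5]
[361.7 326.3]
[369.6 214.6]
```

View pics/w1.png

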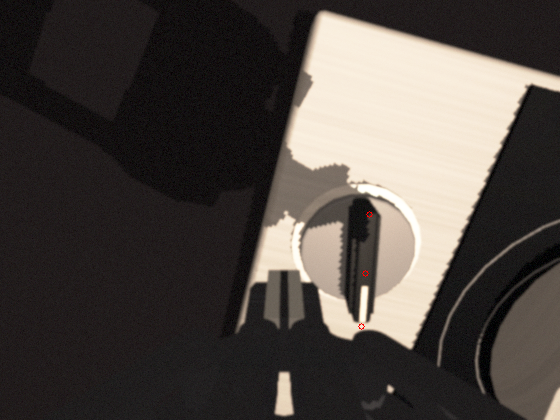

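The wrist view shows the bar running from about (364,198) to (363,322), a few px off my prediction, with the white end toward the gripper. The closed fingertips at (285,275) look narrower than I assumed, so I'll measure both by depth.

```bash
cat >> h.py <<'E'
def bar(show=True):
    p,d,c,T=cam('wrist'); F=f(c)
    vv,uu=np.mgrid[0:420,0:560]
    C=np.stack([(uu-c['cx'])/F*d,(vv-c['cy'])/F*d,d],-1)
    P=C@T[:3,:3].T+T[:3,3]
    g=p.max(-1)
    near=(d>0)&(np.hypot(P[...,0]-MID[0],P[...,1]-MID[1])<.045)&(P[...,2]>.0905)&(P[...,2]<.0985)
    M=np.array(c['mount']); Q=C@M[:3,:3].T+M[:3,3]
    near&=~((abs(Q[...,1])<.02)&(Q[...,0]<.02)&(Q[...,2]<.022))
    S=P[near]; (m,sz,a)=cv2.minAreaRect((S[:,:2]*1e4).astype(np.float32))
    b=cv2.boxPoints((m,sz,a))/1e4; e=b[1]-b[0] if np.hypot(*(b[1]-b[0]))>np.hypot(*(b[2]-b[1])) else b[2]-b[1]
    print('bar n',near.sum(),'mid',(np.array(m)/1e4).round(4),'size',(np.array(sz)/10).round(1),'axis deg mod180',round(np.degrees(np.arctan2(e[1],e[0]))%180,1),'z',np.median(S[:,2]).round(4))
    return p,P,Q,near
E
python3 - <<'E'
from h import *
t,y=goal(0,.015,z=.10); delta(t,y)
p,P,Q,near=bar()
fm=(abs(Q[...,1])<.03)&(Q[...,2]<.03)&(Q[...,2]>-.06)&(abs(Q[...,0])<.03)
for z in np.arange(-.05,.024,.006):
    k=fm&(abs(Q[...,2]-z)<.003); A=Q[k]
    if len(A): print(round(z,3),len(A),A[:,0].min().round(4),A[:,0].max().round(4),A[:,1].min().round(4),A[:,1].max().round(4))
disc=(abs(P[...,2]-.072)<.0025)&(np.hypot(P[...,0]-MID[0],P[...,1]-MID[1])<.05)
print(disc.sum(),P[disc].mean(0))
E
```

```text
t 2.15 pos [0.507  0.0244 0.1516] rot [-3.13   0.009  2.092] F [ 0.4 -0.3  0.2] op 0.0
dp tool [0.013  0.0042 0.0514] roll -0.009
bar n 2788 mid [0.5459 0.0367] size [14.4 66.3] axis deg mod180 120.5 z 0.0949
-0.05 2019 0.002 0.0186 -0.0299 0.03
-0.044 1424 -0.0079 0.0172 -0.03 0.03
-0.038 5320 -0.0112 0.0144 -0.03 0.03
-0.032 2992 -0.0126 0.0145 -0.03 0.03
-0.026 1834 -0.0124 0.0147 -0.03 0.0298
-0.02 990 -0.0117 0.0128 -0.0178 0.0169
-0.014 563 0.0062 0.012 -0.0144 0.0126
-0.008 681 0.0062 0.012 -0.0146 0.0127
-0.002 624 0.0062 0.012 -0.0144 0.0126
0.004 539 0.0055 0.0119 -0.0145 0.0126
0.01 428 0.0063 0.0119 -0.0143 0.0124
0.016 51 0.0064 0.0115 -0.0119 0.0096
6357 [0.54315262 0.03813193 0.07236129]
```

```bash
sed -i 's/^MID=.*/MID=np.array([.5463,.0363]); PT=-59.5/; s/h=.0145,z=.100/h=.0136,z=.097/' h.py; python3 - <<'E'
from h import *
t,y=goal(0,.012); delta(t,y)
E
```

```text
t 2.20 pos [0.5083 0.0247 0.1544] rot [-3.134  0.011  2.093] F [1.1 0.8 1.1] op 0.0
dp tool [0.0155 0.0063 0.0572] roll -0.01
```

{"method": "jog_arm", "body": {"plan": [{"dp":[0.008,0.003,0.005],"roll":-0.01},{"dp":[0.006,0.003,0.015],"roll":0},{"dp":[0,0,0.015],"roll":0},{"dp":[0,0,0.01],"roll":0},{"dp":[0,0,0],"roll":0},{"dp":[0,0,0],"roll":0}]}}

```text
time_s: 2.7
tcp_pos: [0.512, 0.0435, 0.1199]
ee_rot: [3.132, 0.02, 2.108]
ft_force: [0.1, 0.5, 0.7]
opening: -0.0003
```

```bash
python3 - <<'E'
from h import *
t,y=goal(0,.012); bar(); delta(t,y)
E
```

```text
bar n 2236 mid [0.5404 0.0459] size [14.3 45. ] axis deg mod180 120.6 z 0.0949
t 2.75 pos [0.512  0.0435 0.12  ] rot [3.132 0.02  2.108] F [-0.8 -0.1 -0.2] op 0.0001
dp tool [ 0.0009 -0.0069  0.0229] roll 0.005
```

{"method": "jog_arm", "body": {"plan": [{"dp":[0,-0.006,0],"roll":0},{"dp":[0,-0.001,0.01],"roll":0},{"dp":[0,0,0.01],"roll":0},{"dp":[0,0,0.002],"roll":0},{"dp":[0,0,0],"roll":0}]}}

```text
time_s: 3.17
tcp_pos: [0.5071, 0.0391, 0.099]
ee_rot: [3.127, 0.023, 2.107]
ft_force: [0.1, 0.7, -0.1]
opening: 0.0001
```

```bash
python3 - <<'E'
from h import *
t,y=goal(0,0); p,*_=bar(); delta(t,y); save('w2',p)
E
```

```text
bar n 1786 mid [0.5364 0.0526] size [14.5 29.5] axis deg mod180 121.0 z 0.0947
t 3.22 pos [0.5071 0.0391 0.099 ] rot [3.128 0.023 2.107] F [-0.1  0.6  0.3] op -0.0003
dp tool [0.0016 0.0118 0.0022] roll 0.004
```

View pics/w2.png

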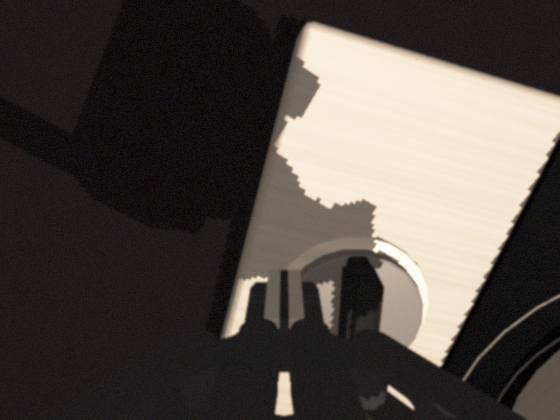

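The bar's tail end is visible at (362,285), and the finger is left of it with a clear gap of about 12 mm. I'll approach, then sweep about the dial axis.

{"method": "jog_arm", "body": {"plan": [{"dp":[0.0015,0.005,0.002],"roll":0},{"dp":[0,0.004,0],"roll":0},{"dp":[0,0,0],"roll":0}]}}

```text
time_s: 3.47
tcp_pos: [0.5149, 0.0455, 0.0971]
ee_rot: [3.127, 0.023, 2.107]
ft_force: [0.7, 0.4, -0.4]
opening: -0.0005
```

```bash
python3 - <<'E'
from h import *
t,y=goal(0,0); bar(); delta(t,y)
E
```

```text
bar n 1080 mid [0.537  0.0566] size [ 9.4 23.9] axis deg mod180 120.7 z 0.0951
t 3.52 pos [0.5147 0.0454 0.097 ] rot [3.128 0.023 2.107] F [-0.  -0.2  0.6] op -0.0001
dp tool [0.0001 0.0021 0.    ] roll 0.004
```

{"method": "jog_arm", "body": {"plan": [{"dp":[0,0.002,0],"roll":0.004},{"dp":[0.0019,0.0025,0],"roll":0.1},{"dp":[0.0019,0.0025,0],"roll":0.1},{"dp":[0,0,0],"roll":0}]}}

```text
time_s: 3.85
tcp_pos: [0.5188, 0.0521, 0.097]
ee_rot: [3.126, 0.019, 1.894]
ft_force: [-0.2, -0.4, 0.4]
opening: -0.0001
```

```bash
cat >> h.py <<'E'
def chk(k,gap=0,show=None):
    t,y=goal(k,gap); delta(t,y)
    p,P,Q,near=bar()
    if show: save(show,p)
E
python3 - <<'E'
from h import *
chk(15); 
E
```

```text
t 3.85 pos [0.5188 0.0521 0.097 ] rot [3.126 0.019 1.894] F [-0.2 -0.4  0.4] op -0.0001
dp tool [ 0.0014  0.0017 -0.    ] roll 0.053
bar n 791 mid [0.5421 0.056 ] size [ 7.3 27.3] axis deg mod180 111.8 z 0.0949
```

{"method": "jog_arm", "body": {"plan": [{"dp":[0.0019,0.0025,0],"roll":0.06},{"dp":[0.0015,0.0018,0],"roll":0.06},{"dp":[0,0,0],"roll":0}]}}

```text
time_s: 4.15
tcp_pos: [0.5218, 0.056, 0.0971]
ee_rot: [3.125, 0.018, 1.784]
ft_force: [0.5, 0.1, 0.3]
opening: -0.0002
```

```bash
python3 - <<'E'
from h import *
chk(20,show='w3')
E
```

```text
t 4.15 pos [0.5218 0.056  0.0971] rot [3.125 0.018 1.784] F [0.5 0.1 0.3] op -0.0002
dp tool [ 0.0002 -0.0001  0.0001] roll 0.03
bar n 1030 mid [0.5469 0.0576] size [ 9.7 25.8] axis deg mod180 101.7 z 0.0951
```

View pics/w3.png

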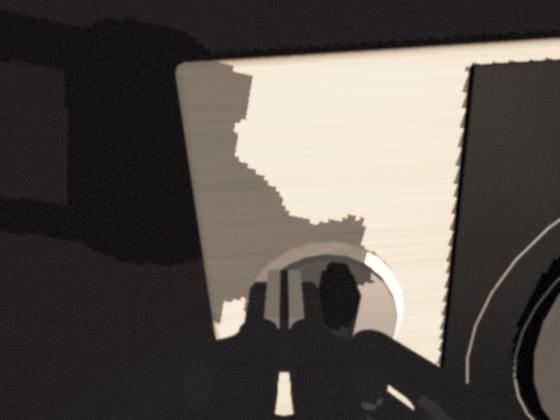

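The wrist view shows the bar end at (343,295) right beside the finger, turned about 18°, so it is near the tipping point. I'll nudge a little more and hold.

{"method": "jog_arm", "body": {"plan": [{"dp":[0.0005,0.001,0],"roll":0.05},{"dp":[0,0,0],"roll":0},{"dp":[0,0,0],"roll":0},{"dp":[0,0,0],"roll":0}]}}

```text
time_s: 4.53
tcp_pos: [0.5229, 0.0562, 0.0975]
ee_rot: [3.123, 0.018, 1.749]
ft_force: [0.2, -0.3, 0.3]
opening: 0.0002
```

```bash
python3 - <<'E'
from h import *
chk(25)
E
```

```text
t 4.53 pos [0.5229 0.0562 0.0975] rot [3.123 0.018 1.749] F [ 0.2 -0.3  0.3] op 0.0002
dp tool [0.0018 0.001  0.0004] roll 0.082
bar n 1205 mid [0.5481 0.0572] size [11.2 26.8] axis deg mod180 96.2 z 0.0951
```

```bash
python3 - <<'E'
from h import *
p,d,c,T=cam('side'); np.savez('s.npz',p=p,d=d)
q,P,Q,near=bar()
m=near.astype(np.uint8)*255; x,y,w,h=cv2.boundingRect(m); print(x,y,w,h)
cr=lambda a,x0,x1,y0,y1:cv2.resize(a[y0:y1,x0:x1],(400,400),interpolation=cv2.INTER_CUBIC)
q2=np.clip(q.astype(int)*2,0,255).astype(np.uint8)
save('c4',np.hstack([cr(p,195,275,200,280),cr(q2,250,450,220,420)]))
E
```

```text
bar n 1202 mid [0.5487 0.0571] size [11.1 27.3] axis deg mod180 99.7 z 0.0951
336 281 29 58
```

View pics/c4.png

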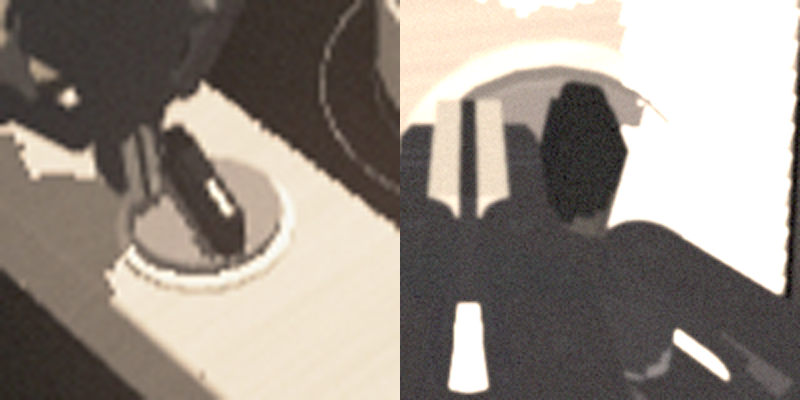

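The side crop shows the bar and its white mark at (239,240) clearly, turned clockwise. I'll use that mark as the angle gauge, calibrated against the first side picture.

```bash
cat >> h.py <<'E'
def mark(p,guess):
    'dial turn in deg from side picture: white blob on the dark bar, near the predicted place'
    c=viewer.calibration('side'); T=np.array(c['T'])
    g=cv2.cvtColor(p,cv2.COLOR_RGB2GRAY)
    a=np.radians(PT-guess); u0,v0=proj(np.r_[MID+.024*np.array([np.cos(a),np.sin(a)]),.095],c,T)
    bh=cv2.morphologyEx(g,cv2.MORPH_CLOSE,np.ones((1,1)))
    x0,y0=int(u0)-15,int(v0)-12; w=g[y0:y0+24,x0:x0+30]
    k,l,st,ce=cv2.connectedComponentsWithStats((w>170).astype(np.uint8),connectivity=4)
    out=[]
    for i in range(1,k):
        if 4<=st[i,4]<=60 and st[i,0]>0 and st[i,1]>0 and st[i,0]+st[i,2]<30 and st[i,1]+st[i,3]<24:
            q=onplane(*(ce[i]+[x0,y0]),.095,c,T)[:2]-MID
            out.append((st[i,4],np.hypot(*q).round(4),round((PT-np.degrees(np.arctan2(q[1],q[0])))%360,1)))
    print('mark (area, r, turn):',out)
E
python3 - <<'E'
from h import *
mark(np.load('side0.npz')['p'],0)
for g in(22,30): mark(np.load('s.npz')['p'],g)
E
```

```text
mark (area, r, turn): []
mark (area, r, turn): [(np.int32(10), np.float64(0.0214), np.float64(25.4))]
mark (area, r, turn): [(np.int32(10), np.float64(0.0214), np.float64(25.4))]
```

```bash
python3 - <<'E'
import re
s=open('h.py').read()
s=s.replace("def mark(p,guess):","def mark(p,guess,th=170):").replace("w>170","w>th").replace("onplane(*(ce[i]+[x0,y0]),.095,c,T)[:2]-MID","onplane(*(ce[i]+[x0,y0]),.095,c,T)[:2]-MIDS").replace("def mark","MIDS=np.array([.5474,.0342])\ndef mark")
open('h.py','w').write(s)
E
python3 - <<'E'
from h import *
p0=np.load('side0.npz')['p']; p1=np.load('s.npz')['p']
for th in(150,170,190,205,220,230): print(th); mark(p0,0,th); mark(p1,28,th)
print(cv2.cvtColor(p0,cv2.COLOR_RGB2GRAY)[230:248,234:254])
E
```

```text
150
mark (area, r, turn): []
mark (area, r, turn): [(np.int32(15), np.float64(0.0202), np.float64(26.3))]
170
mark (area, r, turn): []
mark (area, r, turn): [(np.int32(10), np.float64(0.0193), np.float64(28.1))]
190
mark (area, r, turn): [(np.int32(18), np.float64(0.0198), np.float64(356.8))]
mark (area, r, turn): [(np.int32(10), np.float64(0.0193), np.float64(28.1))]
205
mark (area, r, turn): [(np.int32(15), np.float64(0.0204), np.float64(356.0))]
mark (area, r, turn): [(np.int32(10), np.float64(0.0193), np.float64(28.1))]
220
mark (area, r, turn): [(np.int32(13), np.float64(0.0202), np.float64(355.1))]
mark (area, r, turn): [(np.int32(10), np.float64(0.0193), np.float64(28.1))]
230
mark (area, r, turn): [(np.int32(10), np.float64(0.0207), np.float64(356.2))]
mark (area, r, turn): [(np.int32(13), np.float64(0.0299), np.float64(316.6)), (np.int32(10), np.float64(0.0193), np.float64(28.1))]
[[234 234 235 231 236 235 234 234 234 234 233 234 234 235 236 236 236 236
  236 209]
 [209 218 219 211 218 219 222 222 229 230 235 236 236 236 236 236 236 236
  235 236]
 [123 144 161 188 191 187 1
[... 633 characters left out ...]
 189 245
  246 238]
 [ 72  71  74  72  74  75  75  74  75  75  78  78  82  77  86 189 191 234
  247 243]
 [ 71  73  73  72  74  72  73  75  74  73  77  76  78  77  76 190 192 228
  246 244]
 [ 74  74  73  73  74  71  72  72  73  77  78  76  75  75  75 190 193 205
  247 245]
 [ 94  82  71  72  74  75  72  75  72  76  76  73  73  75  76 188 189 194
  246 246]
 [160 104  95  87  79  73  75  72  75  73  72  75  76  74  77 172 170 230
  247 246]
 [188 163 111 102  98  89  79  75  71  74  75  73  73  73  76 147 140 244
  247 241]
 [191 191 163 160 160 105  95  86  76  72  74  75  74  78  82 130 181 246
  247 229]
 [192 190 191 191 191 163 161 107  97  89  79  80  74  81 131 127 242 247
  246 227]]
```

The mark moved by 32° from its start reading (offset about -4°), so the dial rests in click 1. Next I push towards click 2.

{"method": "jog_arm", "body": {"plan": [{"dp":[0.0018,0.001,0.0004],"roll":0.08},{"dp":[0.0019,0.0025,0],"roll":0.1},{"dp":[0.0019,0.0025,0],"roll":0.1},{"dp":[0.0019,0.0025,0],"roll":0.1},{"dp":[0.001,0.0013,0],"roll":0.05},{"dp":[0,0,0],"roll":0}]}}

```text
time_s: 5.18
tcp_pos: [0.5313, 0.0649, 0.0968]
ee_rot: [3.121, 0.009, 1.302]
ft_force: [0.2, -0.1, 1.2]
opening: -0.0001
```

```bash
cat >> h.py <<'E'
def st(k,gap=0,guess=30):
    delta(*goal(k,gap)); p,*_=cam('side'); np.savez('s.npz',p=p); mark(p,guess-4,205); return p
E
python3 - <<'E'
from h import *
st(50,guess=50)
E
```

```text
t 5.18 pos [0.5313 0.0649 0.0968] rot [3.121 0.009 1.302] F [ 0.2 -0.1  1.2] op -0.0001
dp tool [ 0.0019  0.0032 -0.0002] roll 0.071
mark (area, r, turn): [(np.int32(8), np.float64(0.0173), np.float64(39.1))]
```

{"method": "jog_arm", "body": {"plan": [{"dp":[0.0014,0.0022,0],"roll":0.06},{"dp":[0.0005,0.001,0],"roll":0.01},{"dp":[0,0,0],"roll":0},{"dp":[0,0,0],"roll":0},{"dp":[0,0,0],"roll":0}]}}

```text
time_s: 5.65
tcp_pos: [0.5346, 0.0655, 0.0967]
ee_rot: [3.121, 0.008, 1.244]
ft_force: [0.5, -0.3, 1.2]
opening: 0.0003
```

```bash
python3 - <<'E'
from h import *
st(50,guess=60)
E
```

```text
t 5.65 pos [0.5346 0.0655 0.0967] rot [3.121 0.008 1.244] F [ 0.5 -0.3  1.2] op 0.0003
dp tool [ 0.0004  0.0002 -0.0003] roll 0.013
mark (area, r, turn): [(np.int32(10), np.float64(0.0184), np.float64(60.4))]
```

Click 2 reached: the mark reads 60 while the finger stays at 49°. Now the third.

{"method": "jog_arm", "body": {"plan": [{"dp":[0.0022,0.0026,0],"roll":0.1},{"dp":[0.002,0.0026,0],"roll":0.1},{"dp":[0.002,0.0026,0],"roll":0.1},{"dp":[0.002,0.0026,0],"roll":0.1},{"dp":[0.0015,0.002,0],"roll":0.07},{"dp":[0,0,0],"roll":0},{"dp":[0,0,0],"roll":0}]}}

```text
time_s: 6.28
tcp_pos: [0.549, 0.0682, 0.0966]
ee_rot: [3.122, -0.001, 0.76]
ft_force: [0.1, 0.1, -1.0]
opening: -0.0
```

```bash
python3 - <<'E'
from h import *
st(80,guess=80); mark(np.load('s.npz')['p'],86,205)
E
```

```text
t 6.28 pos [0.549  0.0682 0.0966] rot [ 3.122e+00 -1.000e-03  7.600e-01] F [ 0.1  0.1 -1. ] op -0.0
dp tool [ 0.0011  0.002  -0.0003] roll 0.053
mark (area, r, turn): [(np.int32(6), np.float64(0.0229), np.float64(83.3))]
mark (area, r, turn): [(np.int32(6), np.float64(0.0229), np.float64(83.3))]
```

```bash
python3 - <<'E'
from h import *
p=np.load('s.npz')['p']
save('c5',cv2.resize(p[200:280,185:285],(800,600),interpolation=cv2.INTER_CUBIC))
E
```

```text
(no output)
```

View pics/c5.png

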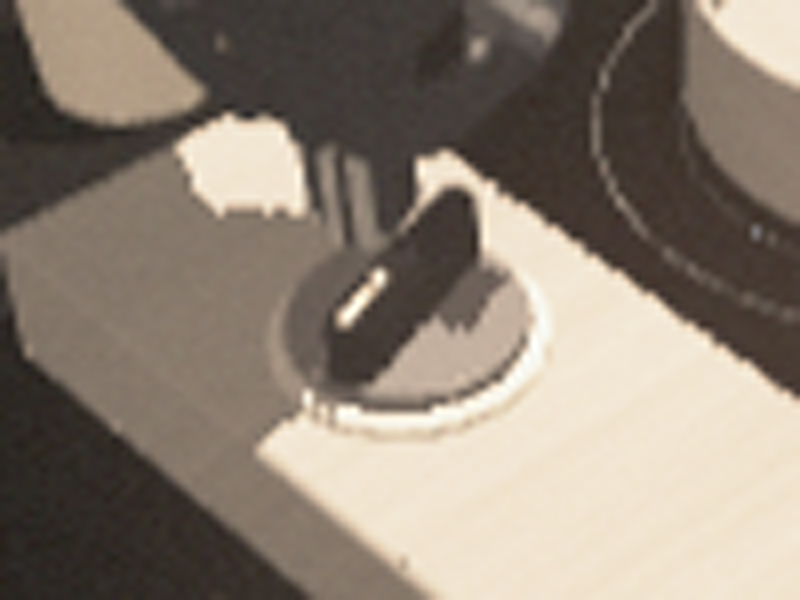

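The crop shows the bar fully, with its mark from (345,322) to (380,275) in the crop. I'll turn that line into an angle.

```bash
python3 - <<'E'
from h import *
c=viewer.calibration('side');T=np.array(c['T'])
def ang(a,b):
    A,B=[onplane(185+x/8-.5+.0,200+y/7.5-.5,.095,c,T)[:2] for x,y in(a,b)]; v=B-A; print('turn',(PT-np.degrees(np.arctan2(*v[::-1])))%180, np.hypot(*v), A,B)
ang((345,322),(380,275)); ang((330,325),(450,190)) ; ang((330,325),(475,195))
for th in (130,150,170,185): mark(np.load('s.npz')['p'],86,th)
E
```

```text
turn 79.9823327079445 0.020274032212939875 [0.52437908 0.01632985] [0.53979152 0.02950153]
turn 84.4147468033193 0.0620433434632252 [0.52047376 0.01705996] [0.57061356 0.05360276]
turn 90.93305981827636 0.06356519026224708 [0.52047376 0.01705996] [0.57576148 0.04842557]
mark (area, r, turn): [(np.int32(21), np.float64(0.0202), np.float64(84.5))]
mark (area, r, turn): [(np.int32(16), np.float64(0.019), np.float64(84.7))]
mark (area, r, turn): [(np.int32(14), np.float64(0.0189), np.float64(84.7))]
mark (area, r, turn): [(np.int32(9), np.float64(0.0208), np.float64(84.6))]
```

```bash
cat >> h.py <<'E'
def sidebar(name='side'):
    p,d,c,T=cam(name); F=f(c); vv,uu=np.mgrid[0:420,0:560]
    P=np.stack([(uu-c['cx'])/F*d,(vv-c['cy'])/F*d,d],-1)@T[:3,:3].T+T[:3,3]
    s=robot.state(); M=R.from_euler('xyz',s['ee_rot']); Q=M.inv().apply((P-s['tcp_pos']).reshape(-1,3)).reshape(P.shape)
    fing=(abs(Q[...,1])<.0155)&(abs(Q[...,0])<.014)&(Q[...,2]<.025)
    k=(np.hypot(P[...,0]-MIDS[0],P[...,1]-MIDS[1])<.038)&(P[...,2]>.0915)&(P[...,2]<.099)&~fing&(d>0)
    S=P[k][:,:2]; (m,sz,a)=cv2.minAreaRect((S*1e4).astype(np.float32)); b=cv2.boxPoints((m,sz,a))
    e=max(b[1]-b[0],b[2]-b[1],key=lambda v:np.hypot(*v)); vt=np.linalg.svd(S-S.mean(0))[2][0]
    print(name,'bar n',len(S),'mid',(np.array(m)/1e4).round(4),(np.array(sz)/10).round(1),'turn rect',round((PT-np.degrees(np.arctan2(e[1],e[0])))%180,1),'svd',round((PT-np.degrees(np.arctan2(vt[1],vt[0])))%180,1))
E
python3 - <<'E'
from h import *
delta(*goal(80,0)); sidebar(); sidebar('top')
E
```

```text
t 6.33 pos [0.549  0.0682 0.0966] rot [ 3.122e+00 -1.000e-03  7.600e-01] F [ 0.3  0.4 -0.1] op 0.0004
dp tool [ 0.0012  0.002  -0.0003] roll 0.053
side bar n 118 mid [0.5481 0.0339] [64.1 17.8] turn rect 79.6 svd 88.2
top bar n 11 mid [0.5332 0.0258] [26.4  1.4] turn rect 115.9 svd 116.2
```

{"method": "jog_arm", "body": {"plan": [{"dp":[0.0012,0.002,0],"roll":0.053},{"dp":[0,0,0],"roll":0},{"dp":[0,0,0],"roll":0},{"dp":[0,0,0],"roll":0}]}}

```text
time_s: 6.77
tcp_pos: [0.5509, 0.0674, 0.0968]
ee_rot: [3.122, -0.002, 0.712]
ft_force: [-0.4, -0.1, 0.8]
opening: -0.0003
```

```bash
python3 - <<'E'
from h import *
p=st(80,guess=90); mark(p,86,150); sidebar()
save('c6',cv2.resize(p[200:280,185:285],(800,600),interpolation=cv2.INTER_CUBIC))
E
```

```text
t 6.77 pos [0.5509 0.0674 0.0968] rot [ 3.122e+00 -2.000e-03  7.120e-01] F [-0.4 -0.1  0.8] op -0.0003
dp tool [ 0.0003  0.0001 -0.0002] roll 0.005
mark (area, r, turn): [(np.int32(4), np.float64(0.0267), np.float64(91.9))]
mark (area, r, turn): [(np.int32(7), np.float64(0.0262), np.float64(90.0))]
side bar n 120 mid [0.5478 0.0357] [65.5 17.6] turn rect 90.2 svd 90.8
```

View pics/c6.png

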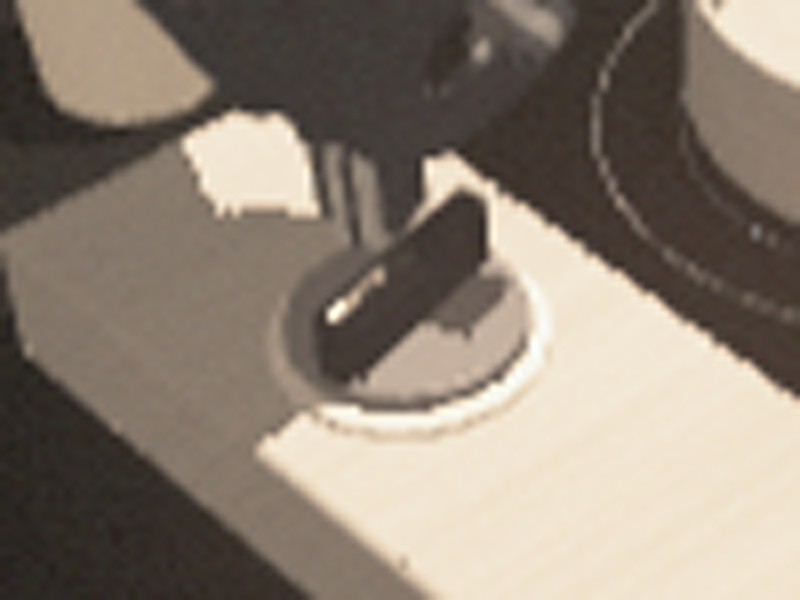

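The bar has visibly turned further and reads 90.2/90.8°, so it is in click 3. Now the fourth, to just past the half-way point and no farther.

{"method": "jog_arm", "body": {"plan": [{"dp":[0.0022,0.0026,0],"roll":0.1},{"dp":[0.002,0.0026,0],"roll":0.1},{"dp":[0.002,0.0026,0],"roll":0.1},{"dp":[0.002,0.0026,0],"roll":0.1},{"dp":[0.0015,0.002,0],"roll":0.07},{"dp":[0,0,0],"roll":0},{"dp":[0,0,0],"roll":0}]}}

```text
time_s: 7.45
tcp_pos: [0.5644, 0.0631, 0.0968]
ee_rot: [3.129, -0.009, 0.228]
ft_force: [-0.9, 0.3, 0.2]
opening: 0.0002
```

```bash
python3 - <<'E'
from h import *
delta(*goal(110,0)); sidebar()
E
```

```text
t 7.45 pos [0.5644 0.0631 0.0968] rot [ 3.129 -0.009  0.228] F [-0.9  0.3  0.2] op 0.0002
dp tool [ 0.0012  0.0025 -0.0002] roll 0.045
side bar n 129 mid [0.5485 0.0348] [65.4 16. ] turn rect 109.0 svd 113.2
```

{"method": "jog_arm", "body": {"plan": [{"dp":[0.0012,0.0022,0],"roll":0.045},{"dp":[0,0,0],"roll":0},{"dp":[0,0,0],"roll":0},{"dp":[0,0,0],"roll":0}]}}

```text
time_s: 7.83
tcp_pos: [0.5657, 0.0612, 0.0968]
ee_rot: [3.129, -0.009, 0.191]
ft_force: [-0.5, 1.3, 0.5]
opening: 0.0002
```

```bash
python3 - <<'E'
from h import *
delta(*goal(110,0)); sidebar()
E
```

```text
t 7.83 pos [0.5657 0.0612 0.0968] rot [ 3.129 -0.009  0.191] F [-0.5  1.3  0.5] op 0.0002
dp tool [ 0.0004  0.0004 -0.0002] roll 0.007
side bar n 133 mid [0.5478 0.0345] [65.2 18.5] turn rect 114.3 svd 120.5
```

{"method": "jog_arm", "body": {"plan": [{"dp":[0,0,0],"roll":0},{"dp":[0,0,0],"roll":0},{"dp":[0,0,0],"roll":0}]}}

```text
time_s: 8.13
tcp_pos: [0.5655, 0.0614, 0.0969]
ee_rot: [3.129, -0.009, 0.193]
ft_force: [-0.3, -0.2, 0.3]
opening: 0.0001
```

```bash
python3 - <<'E'
from h import *
p=st(110,guess=120); sidebar();sidebar()
save('c7',cv2.resize(p[200:280,185:285],(800,600),interpolation=cv2.INTER_CUBIC))
E
```

```text
t 8.13 pos [0.5655 0.0614 0.0969] rot [ 3.129 -0.009  0.193] F [-0.3 -0.2  0.3] op 0.0001
dp tool [ 0.0005  0.0006 -0.0001] roll 0.01
mark (area, r, turn): []
side bar n 139 mid [0.548  0.0342] [65.4 19.4] turn rect 114.5 svd 120.4
side bar n 140 mid [0.5479 0.0348] [64.  18.6] turn rect 114.6 svd 119.8
```

View pics/c7.png

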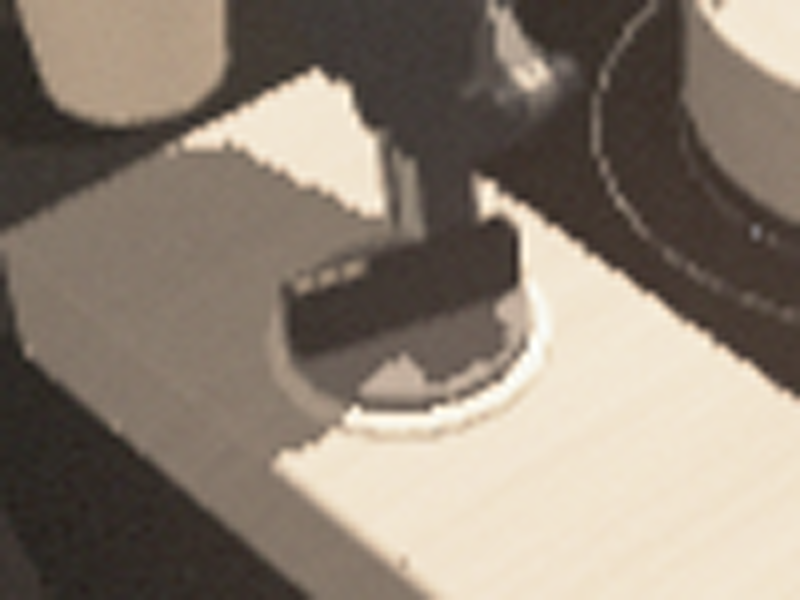

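```bash
python3 - <<'E'
from h import *
c=viewer.calibration('side');T=np.array(c['T'])
def ang(a,b,z):
    A,B=[onplane(185+x/8-.5,200+y/7.5-.5,z,c,T)[:2] for x,y in(a,b)]; v=B-A; print('turn',((PT-np.degrees(np.arctan2(*v[::-1])))%180).round(1), np.hypot(*v).round(4),A,B)
ang((300,357),(500,300),.072)
ang((288,293),(515,222),.095)
for t in (90,108,120):
  a=np.radians(PT-t);u=np.array([np.cos(a),np.sin(a)]);n=np.array([-u[1],u[0]])
  for s in(1,-1):
    q=proj(np.r_[MIDS+s*.033*u+.007*n,.095],c,T); print(t,s,((q-[185,200]+.5)*[8,7.5]).round(0))
E
```

```text
turn 124.3 0.057 [0.51559998 0.03136936] [0.57244535 0.02755158]
turn 121.6 0.0651 [0.51553495 0.03409786] [0.58058021 0.03280681]
90 1 [346. 335.]
90 -1 [492. 198.]
108 1 [312. 322.]
108 -1 [514. 218.]
120 1 [294. 310.]
120 -1 [523. 233.]
```

The near flank's edges give about 121.6–124°, and the predicted corners for 120° match the picture (a dial at 108° would not). The dial is in click 4. I'll back the finger straight off the flank and lift.

{"method": "jog_arm", "body": {"plan": [{"dp":[0,-0.006,0],"roll":0},{"dp":[0,-0.006,0],"roll":0},{"dp":[0,0,-0.02],"roll":0},{"dp":[0,0,-0.03],"roll":0},{"dp":[0,0,-0.04],"roll":0},{"dp":[0,0,-0.04],"roll":0},{"dp":[-0.04,0,0],"roll":0},{"dp":[-0.04,0,0],"roll":0},{"dp":[-0.04,0,0],"roll":0},{"dp":[-0.04,0,0],"roll":0},{"dp":[0,0,0],"roll":0},{"dp":[0,0,0],"roll":0}]}}

```text
time_s: 9.28
tcp_pos: [0.3993, 0.0492, 0.2321]
ee_rot: [3.129, -0.014, 0.197]
ft_force: [-0.0, 0.4, 0.5]
opening: 0.0001
```

```bash
python3 - <<'E'
from h import *
delta(*goal(110,0)); sidebar(); sidebar('top')
p,*_=cam('top'); save('top9',p)
a=np.load('top0.npz')['p']; d=cv2.absdiff(a,p).max(-1)
for n,(x0,x1,y0,y1) in dict(pot=(215,335,118,210),cups=(140,205,150,285),cap=(380,410,155,185)).items(): print(n,(d[y0:y1,x0:x1]>40).sum())
E
```

```text
t 9.28 pos [0.3993 0.0492 0.2321] rot [ 3.129 -0.014  0.197] F [-0.   0.4  0.5] op 0.0001
dp tool [0.164  0.0195 0.1376] roll 0.014
side bar n 133 mid [0.5479 0.034 ] [13.9 64.5] turn rect 120.8 svd 121.0
top bar n 169 mid [0.5476 0.0351] [12.2 63. ] turn rect 121.6 svd 122.4
pot 0
cups 0
cap 0
```

View pics/top9.png

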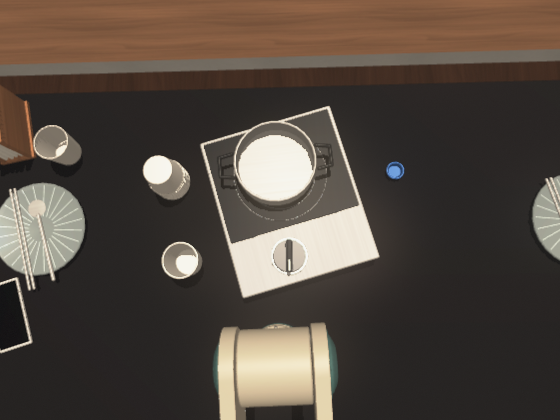

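The top view shows the dial at (289,257) with its pointer toward the robot, about 121° of turn. The bystanders are unchanged and the hand is clear at the bottom.

```bash
python3 -c "
from workcell import robot
print(robot.finish_job())"
```

```text
the job is handed in; nothing more can be done
None
```

I turned the dial clockwise by four clicks, one after another, and handed the job in after about 9.5 s of robot time. The shut fingertips pushed the right flank of the bar at the end opposite the pointer, so the bar was never pinched. I paused after each click to check that the dial had snapped into the stop.

**Final angle:** with the hand withdrawn, the side camera gives 121° of turn and the top camera about 122°, against 120° for the fourth click. The hand stands clear at a height of 0.23 m, about 0.15 m back from the dial.

**Bystanders:** the before and after top pictures show no changed pixels at the pot, the cup, the cup stack or the cap. Forces read at the end of each move stayed under about 2 N, so I saw no sign of a hard contact.

**Checks that disagreed:**
- **Wrist camera:** its bar angle was biased because the fingers hid part of the bar. For click 1 it read about 24–28°.
- **Side camera:** with the finger still beside the bar, it gave between 114° and 124° at click 4. The readings agreed once the hand was away.

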